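Stamp two neighbouring sides of a tray marker

ROBOT

A 7-joint arm with a two-finger parallel gripper is mounted at the origin on a cart in front of the work surface, level with it; the furniture and walls round the work are solid. World frame = base frame: x ahead of the robot, y to its left, z up, the work surface at z = 0. Lengths are in m, angles in rad, forces in N, time in s.
With the tool pointing down it reaches from about 0.425 to 0.925 m from the base axis. Payload 6.8 kg.
Tool frame: the origin (TCP) lies midway between the tips of the shut fingers; the grasp point (between the pads) lies 19 mm behind it; z points along the fingers, y is the line along which they close (so a half turn about z gives the same grasp; the last joint's range is limited). The gripper opens to 85 mm and grips with 20 to 120 N. Pads are 22 mm wide; open, the fingers measure 114 mm over their backs; the gripper's body (76 mm by 85 mm) begins 54 mm behind the grasp point. The pads swing forward as they close: fully open they stand 13 mm farther back than shut.
Start: joints at [-1.342, 0.477, 0.022, 1.555, -0.011, 1.109, -0.083], TCP at [0.223, 0.637, 0.231] pointing down, gripper open.
Joint ranges: [-2.96, 2.96], [-0.34, 2.1], [-1.41, 1.46], [0.24, 2.44], [-1.37, 4.51], [0.17, 1.92], [-2.96, 2.96]. Speed limits (rad/s): [2.39, 2.39, 3.14, 3.14, 3.14, 3.14, 3.14].

INTERFACE

Orientations are given as a unit quaternion [w, x, y, z].
In Python, from station import readout, imaging, hand_in gives the robot as it stands.
- The arm moves only by the tool drive_tool, never from a script. Its argument "series" is a list of rows, each a list of 5 numbers: the shift along the tool's x, y, z in cm, then the turn about the tool's z in degrees, then the closure, from -1 (fully open) to 1 (shut). A call has 1 to 8 rows; each row shifts and turns the commanded pose from where the row before left it, along the tool's axes as they then stand; what a row does not reach is not made up. A row lasts 1/10 s, in which the tool goes at most 50 mm and 8.59 degrees, less where a joint would pass 70% of its speed; a pose out of reach is approached as far as the arm can. A call with a gripper value outside its range is refused whole. The fingers move at their own pace and stop on an object; "squeeze" is the grip in N (left out, the last holds). Time passes only in rows, so rows that do not move let the fingers close. It gives the time, the measured TCP pose, the force, the opening and the grip force at its end, in the units of the state.
- readout.get_obs(): the state, without advancing time (a new reading comes with each control period).
- imaging.read_camera(name): name is "scene" or "top" or "wrist"; returns the picture (420x560x3 uint8, red, green, blue); there is no depth.
- imaging.camera_model(name): a dict with "vfov" (degrees; the focal length in pixels is half the picture's height over the tangent of half this angle, whatever the lens; pixels are square), "cx", "cy" (the principal point, pixels), "distortion" ([k1, k2, p1, p2, k3] as OpenCV has them; the pictures are not rectified), "xyz" and "orientation" of the camera in the world. Camera axes: x right, y down, z forward; pixel columns grow to the right and rows downward; lengths in m; the calibration is good to about 2 mm. A picture is of the moment at which its call begins: read the wrist's pose just before it. camera_model takes no time and is no camera call; for the wrist camera it gives the pose at the moment of the call.
- hand_in(): hands the job in; it is judged then, once.
Trained networks look in the newest picture that a camera, given by its name, has taken for a name from the list of things; names that differ only in an ending like _2 or _b are one class to them, and where a whole thing is asked for, a point or a joint stands for the part that bears it (a point fixed in the world has none). Each returns a list of dicts, best first, with "conf" (0 to 1); they miss things now and then, are a little off and sometimes report something else, mostly with a low value. They report only what shows in the picture. A call takes as long as a camera call. They do not tell look-alikes from the thing itself.
- imaging.cut_out(thing, camera): "mask" (420x560 bool, what is visible of it) and "centre" ([column, row] in pixels, amid what is visible of it).
The state is a dict: "t": time; "q": joint angles; "joint_vel": joint speeds; "joint_torque": joint torques, N m; "eef_pos": TCP position; "tool_rot": TCP orientation; "contact_force": force on the tool from outside, world axes, zero at the start; "torque": the same for the moment, N m; "gripper_width": opening from 0.0 (shut) to 1.0 (fully open); "grasp_force": force on a finger pad.
Only numpy, scipy, OpenCV 4.12 (cv2) and the standard library are available. Lean on these libraries where they do the work, as an engineer would, in place of code of your own. Each camera call takes 0.05 s, during which the arm holds its last target. There are 200 camera calls.

TASK

Stamp the light wooden tray marker (the block with the red and green painted edges, not the dark plain one) on its red and then its green side. Holding it upright by its post, down at worktop level, press the red side flat and centrally against the black pad of the sprung stamping bar until the bar gives by about a centimetre, but never to its stop; draw back so that the bar springs out again, turn the marker a quarter turn and press the green side the same way. Finally set it down upright on the worktop just in front of the bar, clear of it, let go, and leave the dark marker where it stands.

Things in the scene. Friction and masses are not known exactly. Their poses are not given: they have to be found in the camera images.
- tray_marker: Loose light-wood marker, 0.2 kg: block 60 x 60 mm, 45 mm high, with a square post 24 x 24 mm (sides parallel to the block's) up its middle from 45 to 105 mm height. Origin: centre of the underside, z up. Its +x side (30 mm out) has a red painted upper edge, its +y side (30 mm out) a green one, also seen from above. Starts upright, red side within 50 degrees of facing away from the robot.
- plain_marker: Loose dark-wood marker of the same shape and size without painted edges; a bystander, not to be moved. Origin: centre of its underside. The two markers stand left and right of the stamping bar, nearer the robot; which is where changes.
- pad_face (a point): Centre of the face of the black pad (110 x 22 mm, upright, centre 27 mm above the worktop) on the orange bar (124 mm wide, top at 42 mm); moves with the bar. x: level, into the pad, the way to press; y: level along the bar; z up. Behind it a fixed grey stand, 50 mm high, base from 32 mm behind the resting face. In front: bare worktop. Place and yaw (within 20 degrees of facing the robot) vary.
- stamp_bar (a joint): How far the sprung bar is pushed in along the pad's x, in m: 0 at rest (sprung out), stop at 0.024. The spring pushes back with about 1 N at the start and 3 N at 10 mm, and returns the bar when let go.
Things that resemble listed ones, but are neither listed nor needed, are in the scene too. What is shaped like the tray_marker but yellow is not meant.

How it is judged:
By the outcome, as a careful person would: the job done as asked, in the order asked, and still so for the second after the job is handed in, with the robot touching nothing.
It also fails if it takes over 48 s, if anything falls off the work surface, if the arm or the gripper's body presses on something with over 40 N, if the wrist force passes 120 N, or if a joint passes its speed limit or range.

## Working session

There is one attempt and no reset: what is moved stays moved. The work goes in short steps, Python scripts to look and compute and a tool call to move; the robot and the scene stay as the last step left them, time stands still between calls to the robot, and variables do not carry over. Pictures are saved under pics/ and viewed, at most 13 in all, crops included, and the job is handed in when it is done.

Besides the shell and the picture viewer there is one more tool, called after "Call:" as name(argument=value, ...) on one line, values as JSON. drive_tool: Moves the arm, as the interface text tells. Its arguments: {"type":"object","properties":{"series":{"type":"array"},"squeeze":{"type":"number"}},"required":["series"]}

```bash
mkdir -p pics; cat > h.py <<'E'
import numpy as np, cv2
from scipy.spatial.transform import Rotation as R
from station import readout, imaging, hand_in
def rot(q): return R.from_quat([q[1],q[2],q[3],q[0]]).as_matrix()
def K(m):
    f=210/np.tan(np.radians(m['vfov'])/2); return np.array([[f,0,m['cx']],[0,f,m['cy']],[0,0,1.]])
def world(m,px,z):
    p=cv2.undistortPoints(np.array(px,float).reshape(-1,1,2),K(m),np.array(m['distortion'],float)).reshape(-1,2)
    d=np.c_[p,np.ones(len(p))]@rot(m['orientation']).T; c=np.array(m['xyz'])
    return c+d*((np.asarray(z)-c[2])/d[:,2])[:,None]
def pix(m,P):
    Rm=rot(m['orientation']).T; t=-Rm@np.array(m['xyz'])
    return cv2.projectPoints(np.array(P,float).reshape(-1,3),cv2.Rodrigues(Rm)[0],t,K(m),np.array(m['distortion'],float))[0].reshape(-1,2)
def snap(n,f):
    im=imaging.read_camera(n); cv2.imwrite(f,im[:,:,::-1]); return im
E
python3 - <<'E'
from h import *
o=readout.get_obs(); print(o['t'],o['eef_pos'],o['tool_rot'],o['contact_force'])
a=snap('top','/tmp/a.png'); m=imaging.camera_model('top'); print(m)
for n in ['tray_marker','plain_marker','pad_face','stamp_bar']:
    for d in imaging.cut_out(n,'top'):
        print(n,d['conf'],d['centre'],d['mask'].sum(), world(m,[d['centre']],0.04)[0].round(3))
b=snap('scene','/tmp/b.png')
cv2.imwrite('pics/a.png',np.vstack([a,])[:,:,::-1]); cv2.imwrite('pics/b.png',b[:,:,::-1])
E
```

```text
0.0 [0.22285996 0.63651785 0.23033833] [-8.07959524e-05  1.67572449e-01  9.85859348e-01 -9.02361538e-04] [ 0.77707192  0.79750747 -0.66783295]
{'vfov': 55.773276286648795, 'cx': 277.33739668388154, 'cy': 212.48171155248232, 'distortion': array([-0.10931975,  0.        ,  0.        ,  0.        ,  0.        ]), 'xyz': array([0.24819652, 0.0083154 , 0.93305346]), 'orientation': array([ 0.07708807, -0.68694469,  0.71848711, -0.07707595])}
tray_marker 0.92 [343.0, 268.4] 813 [ 0.311 -0.138  0.04 ]
tray_marker 0.79 [364.3, 213.7] 745 [ 0.434 -0.197  0.04 ]
plain_marker 0.88 [188.1, 211.2] 769 [0.459 0.211 0.04 ]
plain_marker 0.61 [294.5, 148.0] 591 [ 0.603 -0.044  0.04 ]
pad_face 0.96 [297.5, 147.0] 571 [ 0.605 -0.052  0.04 ]
stamp_bar 0.69 [297.5, 146.9] 638 [ 0.605 -0.052  0.04 ]
```

View pics/a.png

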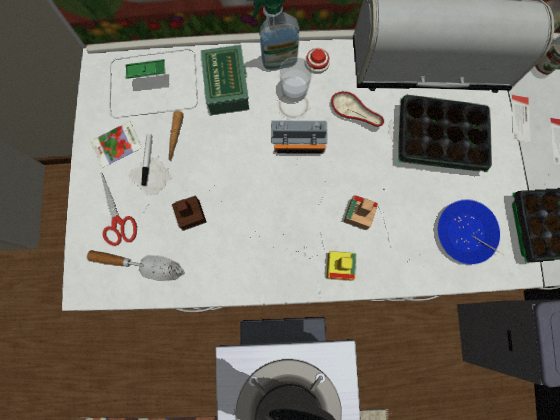

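View pics/b.png

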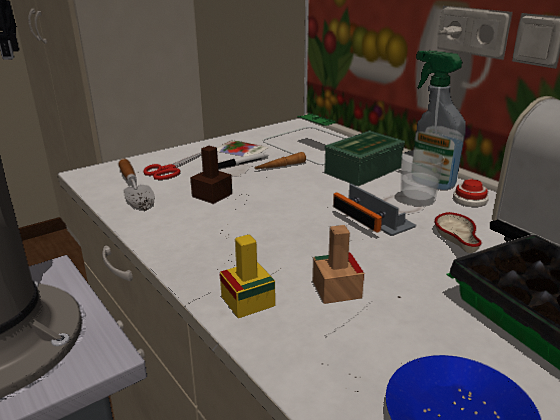

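Candidates for tray_marker in top: light wood with red/green edges (361,212); yellow look-alike (341,264); dark plain one (188,211). I choose (361,212) and check it in a close crop, fitting it and the bar.

```bash
cat > fit.py <<'E'
from h import *
from scipy.optimize import minimize
def parts(x,y,yaw):
    c,s=np.cos(yaw),np.sin(yaw); o=[]
    for h,z0,z1 in ((.03,0,.045),(.012,.045,.105)):
        o.append([[x+c*a-s*b,y+s*a+c*b,z] for a in(-h,h) for b in(-h,h) for z in(z0,z1)])
    return o
def sil(m,p,S=4):
    im=np.zeros((420*S,560*S),np.uint8)
    for q in parts(*p):
        h=cv2.convexHull(((pix(m,q)+.5)*S-.5).astype(np.float32)); cv2.fillConvexPoly(im,np.round(h).astype(np.int32),1)
    return cv2.resize(im.astype(np.float32),(560,420),interpolation=cv2.INTER_AREA)
def fit(views,p0):
    def cost(p): 
        c=0
        for m,k in views:
            s=sil(m,p); c+=1-np.minimum(s,k).sum()/np.maximum(s,k).sum()
        return c
    best=None
    for y in np.radians(np.arange(0,90,15)):
        r=minimize(cost,[*p0,y],method='Nelder-Mead',options=dict(initial_simplex=np.array([[*p0,y],[p0[0]+.01,p0[1],y],[p0[0],p0[1]+.01,y],[*p0,y+.2]]),xatol=1e-4,fatol=1e-4))
        if best is None or r.fun<best.fun: best=r
    return best.x,best.fun
E
python3 - <<'E'
from fit import *
ms={n:imaging.camera_model(n) for n in('top','scene')}
ims={n:imaging.read_camera(n) for n in ms}
for tgt,p0 in (('tray_marker',(.434,-.197)),('plain_marker',(.459,.211))):
    v=[]
    for n in ms:
        e=pix(ms[n],[[*p0,.04]])[0]
        ds=[d for d in imaging.cut_out(tgt,n) if np.hypot(*(np.array(d['centre'])-e))<30]
        print(tgt,n,e.round(),[(d['conf'],d['centre']) for d in ds])
        if ds: v.append((ms[n],ds[0]['mask'].astype(np.float32)))
    for vv in [v]+[[q] for q in v]:
        p,c=fit(vv,p0); print(p[:2].round(4),np.degrees(p[2]).round(1),round(c,3))
c1=cv2.resize(ims['scene'][175:240,320:420],(800,520),interpolation=cv2.INTER_CUBIC)
c2=cv2.resize(ims['top'][115:235,260:390],(650,600),interpolation=cv2.INTER_CUBIC)
cv2.imwrite('pics/c1.png',c1[:,:,::-1]);cv2.imwrite('pics/c2.png',c2[:,:,::-1])
E
```

```text
tray_marker top [364. 214.] [(0.7, [359.7, 211.6])]
tray_marker scene [337. 270.] [(0.65, [339.6, 271.3])]
[ 0.4415 -0.1905] -25.1 0.128
[ 0.4422 -0.1907] 64.4 0.07
[ 0.4406 -0.1911] 64.3 0.049
plain_marker top [188. 211.] [(0.71, [186.2, 213.0])]
plain_marker scene [211. 177.] [(0.84, [208.5, 180.7])]
[0.4579 0.2119] 108.8 0.12
[0.4586 0.2116] 109.3 0.063
[0.4573 0.212 ] 108.5 0.046
```

View pics/c1.png

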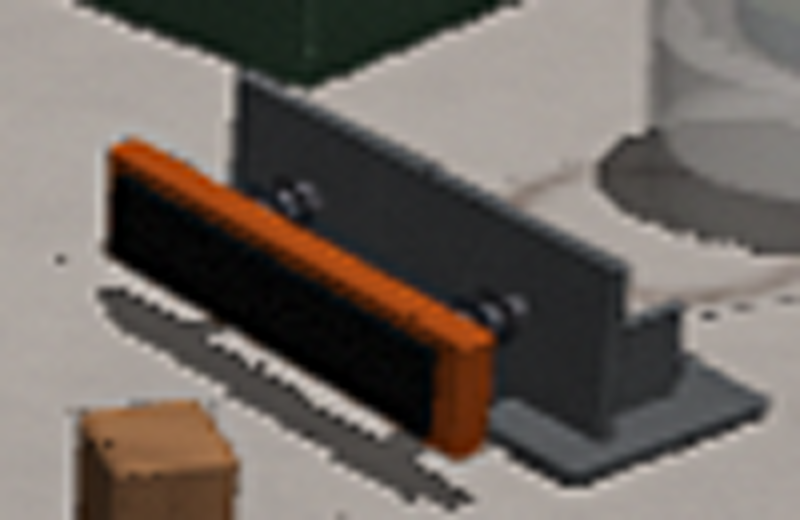

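View pics/c2.png

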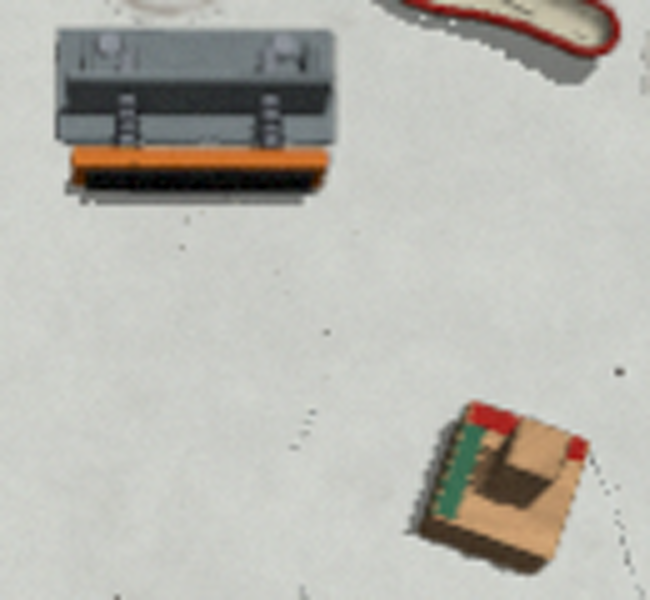

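Crops: the chosen block at top (361,212) has red edge facing away (up-right) and green facing left, light wood: right one. Scene crop: pad corners at (110,172),(110,255),(438,345),(430,440) in the 8x crop.

```bash
python3 - <<'E'
from h import *
s=imaging.camera_model('scene'); t=imaging.camera_model('top')
P=np.array([[110,172],[438,345],[110,255],[432,442]])
w=world(s,(P+.5)/8-.5+[320,175],np.array([.038,.038,.016,.016]));print('scene pad',w.round(4))
for i in(0,2):
    d=w[i]-w[i+1]; print(np.degrees(np.arctan2(-d[0],d[1])).round(1),np.linalg.norm(d).round(4),w[i:i+2].mean(0).round(4))
P=np.array([[110,148],[490,345]]); print('orange top front',world(s,(P+.5)/8-.5+[320,175],.042).round(4))
P=np.array([[72,149],[328,149],[72,172],[326,172],[80,172],[318,172],[88,191],[312,188]])
w=world(t,(P+.5)/5-.5+[260,115],np.array([.042]*4+[.038]*2+[.016]*2));print('top',w.round(4))
for i in(0,2,4,6):
    d=w[i]-w[i+1]; print(np.degrees(np.arctan2(-d[0],d[1])).round(1),np.linalg.norm(d).round(4),w[i:i+2].mean(0).round(4))
w=imaging.camera_model('wrist'); print(w['xyz'],readout.get_obs()['eef_pos'])
E
```

```text
scene pad [[ 0.6001 -0.002   0.038 ]
 [ 0.5982 -0.1109  0.038 ]
 [ 0.6009 -0.0022  0.016 ]
 [ 0.5959 -0.1136  0.016 ]]
-0.9 0.109 [ 0.5991 -0.0564  0.038 ]
-2.6 0.1116 [ 0.5984 -0.0579  0.016 ]
orange top front [[ 0.6031  0.0017  0.042 ]
 [ 0.6014 -0.1229  0.042 ]]
top [[ 0.6135  0.0045  0.042 ]
 [ 0.6081 -0.1184  0.042 ]
 [ 0.6017  0.005   0.042 ]
 [ 0.5963 -0.1165  0.042 ]
 [ 0.6031  0.0011  0.038 ]
 [ 0.5981 -0.1132  0.038 ]
 [ 0.6017 -0.0026  0.016 ]
 [ 0.5984 -0.1126  0.016 ]]
-2.5 0.123 [ 0.6108 -0.0569  0.042 ]
-2.5 0.1216 [ 0.599  -0.0558  0.042 ]
-2.5 0.1145 [ 0.6006 -0.0561  0.038 ]
-1.7 0.1101 [ 0.6    -0.0576  0.016 ]
[0.15309768 0.66050698 0.37363747] [0.22306277 0.63710298 0.23135515]
```

Call:
drive_tool(series=[[-3.9,-2.2,0,6.1,-1],[-3.9,-2.2,0,0,-1],[-3.9,-2.2,0,0,-1],[-3.9,-2.2,0,0,-1],[-3.9,-2.2,0,0,-1],[-3.9,-2.2,0,0,-1],[-3.9,-2.2,0,0,-1],[-3.9,-2.2,0,0,-1]], squeeze=50)

```text
t: 1.4
eef_pos: [0.4341, 0.3457, 0.2316]
tool_rot: [0.0, 0.22, 0.976, 0.0]
contact_force: [1.0, 0.9, 0.6]
gripper_width: 1.001
grasp_force: 0.0
```

Call:
drive_tool(series=[[-2,-4.1,0,0,-1],[-2,-4.1,0,0,-1],[-2,-4.1,0,0,-1],[-2,-4.1,0,0,-1],[-2,-4.1,0,0,-1],[-2,-4.1,0,0,-1],[-2,-4.1,0,0,-1],[-2,-4.1,0,0,-1]])

```text
t: 2.2
eef_pos: [0.4369, -0.0195, 0.2317]
tool_rot: [0.0, 0.22, 0.976, 0.0]
contact_force: [0.7, 0.5, -0.6]
gripper_width: 1.001
grasp_force: 0.0
```

Call:
drive_tool(series=[[-2,-4,0,0,-1],[-2,-4,0,0,-1],[-2,-4,0,0,-1],[-1.7,-3.4,0,0,-1],[0,0,0,0,-1],[0,0,0,0,-1]])

```text
t: 2.8
eef_pos: [0.4404, -0.1904, 0.2313]
tool_rot: [0.0, 0.221, 0.975, 0.0]
contact_force: [-0.1, 0.6, 0.1]
gripper_width: 0.996
grasp_force: 0.0
```

```bash
python3 - <<'E'
from fit import *
o=readout.get_obs(); print(o['t'],o['eef_pos'],o['tool_rot'],o['q'])
m=imaging.camera_model('wrist'); a=snap('wrist','pics/w1.png')
e=pix(m,[[.4415,-.1908,.045]])[0]; print(e)
for d in imaging.cut_out('tray_marker','wrist'):
    print(d['conf'],d['centre'],d['mask'].sum())
    if np.hypot(*(np.array(d['centre'])-e))<80:
        p,c=fit([(m,d['mask'].astype(np.float32))],(.4415,-.1908)); print(p[:2].round(4),np.degrees(p[2]).round(1),c)
E
```

```text
2.8 [ 0.44036462 -0.19036023  0.23133501] [9.64036911e-06 2.20905123e-01 9.75295301e-01 3.78500449e-05] [-0.22705927  0.15917972  0.56912977  2.0377253  -0.10369486  0.97194996
  1.52021596]
[278.27518329 189.76909811]
0.72 [277.7, 187.8] 3507
[ 0.4399 -0.1911] -23.4 0.04581660032272339
0.64 [274.8, 45.0] 4845
```

View pics/w1.png

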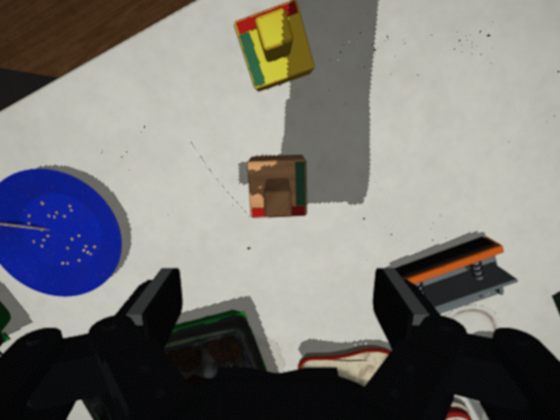

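Call:
drive_tool(series=[[0,0,4,0,-1],[0,0,4,0,-1],[0,0,4,0,-1],[0,0,3,0,-1],[0,0,2.3,0,-1],[0,0,0,0,-1],[0,0,0,0,1],[0,0,0,0,1]])

```text
t: 3.7
eef_pos: [0.4417, -0.1896, 0.0596]
tool_rot: [0.001, 0.219, 0.976, 0.0]
contact_force: [-0.1, -0.9, 0.1]
gripper_width: 0.688
grasp_force: 0.0
```

Call:
drive_tool(series=[[0,0,0,0,1],[0,0,0,0,1],[0,0,0,0,1],[0,0,0,0,1],[0,0,0,0,1],[0,0,0,0,1]])

```text
t: 4.3
eef_pos: [0.4412, -0.1899, 0.0591]
tool_rot: [0.001, 0.22, 0.976, 0.0]
contact_force: [-1.3, 1.4, 6.8]
gripper_width: 0.274
grasp_force: 54.9
```

Call:
drive_tool(series=[[0,0,-0.4,0,1],[0,0,0,-7.7,1],[0,0,0,-7.7,1],[0,0,0,-7.6,1],[-1.2,2.3,0,0,1],[-1.2,2.3,0,0,1],[-1.2,2.3,0,0,1],[-1.2,2.3,0,0,1]])

```text
t: 5.1
eef_pos: [0.4923, -0.0991, 0.0623]
tool_rot: [-0.0, 0.021, 1.0, -0.0]
contact_force: [-0.6, -0.5, -2.8]
gripper_width: 0.276
grasp_force: 53.7
```

Call:
drive_tool(series=[[-1.2,2.3,0,0,1],[-1.2,2.4,0,0,1],[0,0,0,0,1],[0,0,0,0,1],[0,0,0,0,1]])

```text
t: 5.6
eef_pos: [0.5174, -0.055, 0.0621]
tool_rot: [-0.001, 0.021, 1.0, -0.0]
contact_force: [-0.3, 0.5, -2.6]
gripper_width: 0.273
grasp_force: 53.6
```

```bash
python3 - <<'E'
from h import *
o=readout.get_obs(); print(o['t'],o['eef_pos'],o['tool_rot'],o['q'],o['contact_force'])
m=imaging.camera_model('wrist'); a=snap('wrist','/tmp/w.png'); t=snap('top','/tmp/t.png'); s=snap('scene','/tmp/s.png')
r=lambda i,h,w:cv2.resize(i,(w,h),interpolation=cv2.INTER_CUBIC)
x=np.hstack([r(t[115:205,250:340],300,300),r(s[170:290,310:430],300,300)])
cv2.imwrite('pics/d.png',x[:,:,::-1]); cv2.imwrite('pics/w2.png',a[:,:,::-1])
E
```

```text
5.6 [ 0.51737754 -0.05495378  0.06214363] [-5.43174719e-04  2.14902470e-02  9.99768868e-01 -2.91857917e-04] [-0.28370966  0.48112677  0.33769834  2.0750302  -0.2635416   0.6265821
  1.76122692] [-0.27357954  0.54998993 -2.62704566]
```

View pics/w2.png

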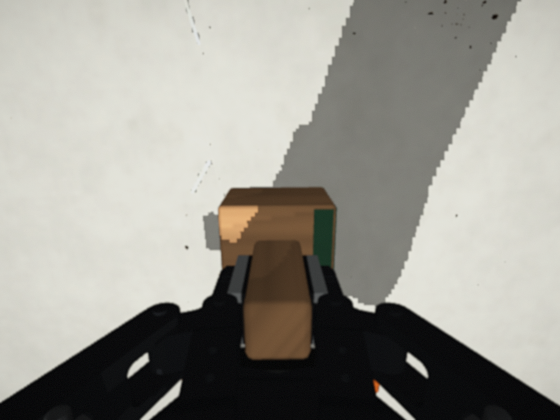

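View pics/d.png

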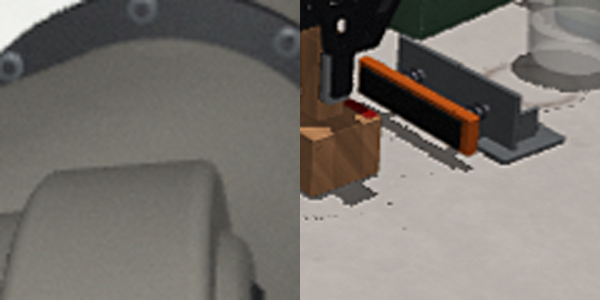

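Wrist: marker is held squarely, its post amid the pads (278,300), green edge at right (323,235). Scene: marker stands ahead of the pad, red toward it. I refine the bar yaw from the orange edge in the existing pictures.

```bash
python3 - <<'E'
from h import *
o=readout.get_obs(); mw=imaging.camera_model('wrist')
T=rot(o['tool_rot']); rel=T.T@rot(mw['orientation']); relp=T.T@(np.array(mw['xyz'])-o['eef_pos'])
T0=rot([9.64e-06,.220905,.975295,3.785e-05]); m0=dict(mw)
q=R.from_matrix(T0@rel).as_quat(); m0['orientation']=[q[3],*q[:3]]; m0['xyz']=np.array([.44036,-.19036,.23133])+T0@relp
for n,f,m in (('wrist','pics/w1.png',m0),('top','/tmp/a.png',imaging.camera_model('top')),('scene','/tmp/b.png',imaging.camera_model('scene'))):
    im=cv2.imread(f); h=cv2.cvtColor(im,cv2.COLOR_BGR2HSV)
    k=((h[...,0]>5)&(h[...,0]<16)&(h[...,1]>190)&(h[...,2]>110)).astype(np.uint8)
    e=pix(m,[[.605,-.057,.042]])[0]
    nn,l,st,c=cv2.connectedComponentsWithStats(k,connectivity=8)
    i=min((i for i in range(1,nn) if st[i,4]>25),key=lambda i:np.hypot(*(c[i]-e)))
    v,u=np.nonzero(l==i); w=world(m,np.c_[u,v],.042)[:,:2]
    r=cv2.minAreaRect((w*1000).astype(np.float32))
    vx,vy,x0,y0=cv2.fitLine((w*1000).astype(np.float32),cv2.DIST_L2,0,.01,.01).ravel()
    if vy<0: vx,vy=-vx,-vy
    print(n,st[i],'yaw',np.degrees(np.arctan2(-vx,vy)).round(2),'rect',[np.round(z,1) for z in r], 'yrange',w[:,1].min().round(4),w[:,1].max().round(4))
E
```

```text
wrist [408 246  94  38 675] yaw -2.99 rect [array([604.5, -50.3]), array([105.2,   9.7]), np.float64(86.9)] yrange -0.1026 0.0024
top [275 145  50   4 135] yaw -3.68 rect [array([605.3, -56.4]), array([117.5,   7.7]), np.float64(87.5)] yrange -0.1152 0.0025
scene [334 193  48  26 167] yaw -2.85 rect [array([603.4, -60.4]), array([123.1,  10. ]), np.float64(87.0)] yrange -0.1218 0.0012
```

Call:
drive_tool(series=[[0,0.1,0.1,0.4,1],[-1.1,0,0,0,1],[-1.1,0,0,0,1],[-1.1,0,0,0,1],[-0.9,0,0,0,1],[0,0,0,0,1],[0,0,0,0,1],[0,0,0,0,1]])

```text
t: 6.55
eef_pos: [0.5596, -0.0551, 0.0611]
tool_rot: [-0.0, 0.025, 1.0, 0.0]
contact_force: [-0.3, -0.0, -2.7]
gripper_width: 0.276
grasp_force: 53.6
```

```bash
cat > chk.py <<'E'
from h import *
import sys
def face(im,m):
    h=cv2.cvtColor(im,cv2.COLOR_RGB2HSV)
    k=(h[...,0]>5)&(h[...,0]<16)&(h[...,1]>190)&(h[...,2]>110)
    v,u=np.nonzero(k); w=world(m,np.c_[u,v],.042)[:,:2]
    s=(w[:,0]>.56)&(w[:,0]<.65)&(w[:,1]>-.112)&(w[:,1]<-.095)
    w=w[s]; a=np.radians(-2.8); along=w@[np.cos(a),np.sin(a)]
    return np.round([along.mean()*1000,along.min()*1000,along.max()*1000,s.sum()],1)
if __name__=='__main__':
    m=imaging.camera_model('scene')
    print('rest',face(cv2.imread('/tmp/b.png')[:,:,::-1].copy(),m))
    F=[]
    for _ in range(3):
        im=imaging.read_camera('scene'); o=readout.get_obs(); F.append(o['contact_force'])
    print('now',face(im,m),'F',np.mean(F,0).round(2)); 
    a=np.radians(-2.8); p=np.array(o['eef_pos'])-[.599,-.058,0]
    print(o['t'],o['eef_pos'].round(4),'gap',(-p[0]*np.cos(a)-p[1]*np.sin(a)-.03).round(4),'lat',(-p[0]*np.sin(a)+p[1]*np.cos(a)).round(4),'hd',np.degrees(2*np.arctan2(o['tool_rot'][2],o['tool_rot'][1])).round(2))
    if len(sys.argv)>1: cv2.imwrite('pics/'+sys.argv[1],cv2.resize(im[170:290,310:450],(700,600),interpolation=cv2.INTER_CUBIC)[:,:,::-1])
E
python3 chk.py e1.png
```

```text
rest [605.7 600.8 610.5  25. ]
now [605.4 600.5 610.5  27. ] F [-0.    0.23 -2.61]
6.7 [ 0.5598 -0.055   0.0612] gap 0.0093 lat 0.0011 hd 177.19
```

View pics/e1.png

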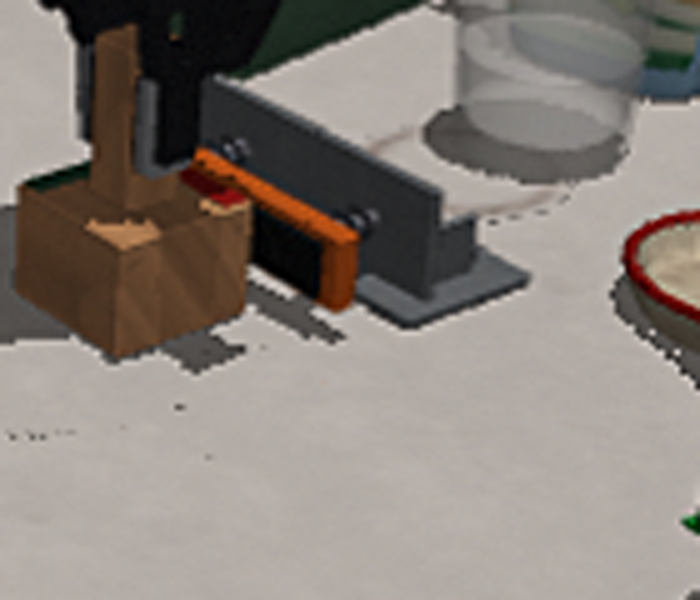

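Crop: red edge (215,190) faces the pad, small gap left, bar at rest. Pressing.

Call:
drive_tool(series=[[-0.4,0,0,0,1],[-0.3,0,0,0,1],[-0.3,0,0,0,1],[-0.3,0,0,0,1],[-0.3,0,0,0,1],[0,0,0,0,1],[0,0,0,0,1]])

```text
t: 7.4
eef_pos: [0.5758, -0.0558, 0.0611]
tool_rot: [-0.0, 0.024, 1.0, 0.0]
contact_force: [-1.6, 0.1, -2.3]
gripper_width: 0.272
grasp_force: 53.7
```

```bash
python3 chk.py
```

```text
rest [605.7 600.8 610.5  25. ]
now [614.2 609.1 618.9  26. ] F [-2.47  0.63 -3.35]
7.55 [ 0.5758 -0.0558  0.0611] gap -0.0067 lat 0.0011 hd 177.2
```

Call:
drive_tool(series=[[-0.2,0,0,0,1],[0,0,0,0,1],[0,0,0,0,1],[0,0,0,0,1]])

```text
t: 7.95
eef_pos: [0.578, -0.0559, 0.0611]
tool_rot: [-0.0, 0.024, 1.0, 0.0]
contact_force: [-3.0, 0.7, -3.3]
gripper_width: 0.274
grasp_force: 53.4
```

```bash
python3 chk.py e2.png
```

```text
rest [605.7 600.8 610.5  25. ]
now [616.1 611.5 620.6  26. ] F [-2.72  0.16 -4.12]
8.1 [ 0.578  -0.0559  0.0611] gap -0.0089 lat 0.0011 hd 177.2
```

View pics/e2.png

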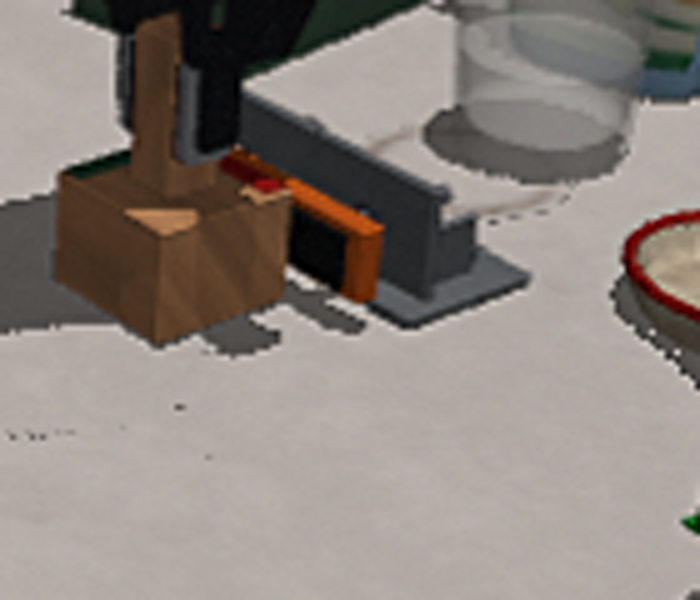

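Red side pressed flush, bar in about 10 mm. Drawing back 5 cm and turning.

Call:
drive_tool(series=[[0.5,0,0,0,1],[1,0,0,0,1],[1,0,0,0,1],[1.5,0,0,0,1],[1,0,0,0,1],[0,0,0,0,1],[0,0,0,8,1],[0,0,0,8,1]])

```text
t: 8.9
eef_pos: [0.5294, -0.0535, 0.0618]
tool_rot: [0.001, 0.166, 0.986, 0.0]
contact_force: [0.6, 0.1, -1.9]
gripper_width: 0.272
grasp_force: 53.7
```

Call:
drive_tool(series=[[0,0,0,8,1],[0,0,0,8,1],[0,0,0,8,1],[0,0,0,8,1],[0,0,0,8,1],[0,0,0,8,1],[0,0,0,8,1],[0,0,0,8,1]])

```text
t: 9.7
eef_pos: [0.5295, -0.0533, 0.0617]
tool_rot: [0.001, 0.663, 0.748, 0.001]
contact_force: [0.1, 0.0, -1.4]
gripper_width: 0.276
grasp_force: 53.7
```

Call:
drive_tool(series=[[0,0,0,8,1],[0,0,0,2,1],[0,0,0,0,1],[0,0,0,0,1],[0,0,0,0,1]])

```text
t: 10.2
eef_pos: [0.5285, -0.0535, 0.0614]
tool_rot: [0.0, 0.724, 0.69, 0.0]
contact_force: [0.1, -0.7, -2.9]
gripper_width: 0.273
grasp_force: 53.7
```

```bash
python3 chk.py
```

```text
rest [605.7 600.8 610.5  25. ]
now [605.4 600.5 610.5  27. ] F [-0.44 -0.54 -2.51]
10.35 [ 0.5284 -0.0535  0.0614] gap 0.0408 lat 0.0011 hd 87.24
```

Call:
drive_tool(series=[[0,1.1,0,0,1],[0,1.1,0,0,1],[0,1,0,0,1],[0,0.5,0,0,1],[0,0.3,0,0,1],[0,0.3,0,0,1],[0,0.3,0,0,1],[0,0,0,0,1]])

```text
t: 11.15
eef_pos: [0.5738, -0.0557, 0.061]
tool_rot: [-0.0, 0.724, 0.69, -0.0]
contact_force: [-1.9, -0.5, -1.9]
gripper_width: 0.279
grasp_force: 53.4
```

```bash
python3 chk.py
```

```text
rest [605.7 600.8 610.5  25. ]
now [611.2 606.2 616.3  27. ] F [-2.01  0.07 -3.01]
11.3 [ 0.5736 -0.0557  0.061 ] gap -0.0045 lat 0.001 hd 87.19
```

Call:
drive_tool(series=[[0,0.2,0,0,1],[0,0.2,0,0,1],[0,0,0,0,1],[0,0,0,0,1],[0,0,0,0,1]])

```text
t: 11.8
eef_pos: [0.578, -0.0559, 0.0612]
tool_rot: [-0.0, 0.724, 0.69, -0.0]
contact_force: [-3.9, -0.1, -4.0]
gripper_width: 0.278
grasp_force: 53.3
```

```bash
python3 chk.py e3.png
```

```text
rest [605.7 600.8 610.5  25. ]
now [615.7 610.8 620.4  26. ] F [-3.5   0.35 -4.2 ]
11.95 [ 0.5781 -0.0559  0.0612] gap -0.009 lat 0.0011 hd 87.2
```

View pics/e3.png

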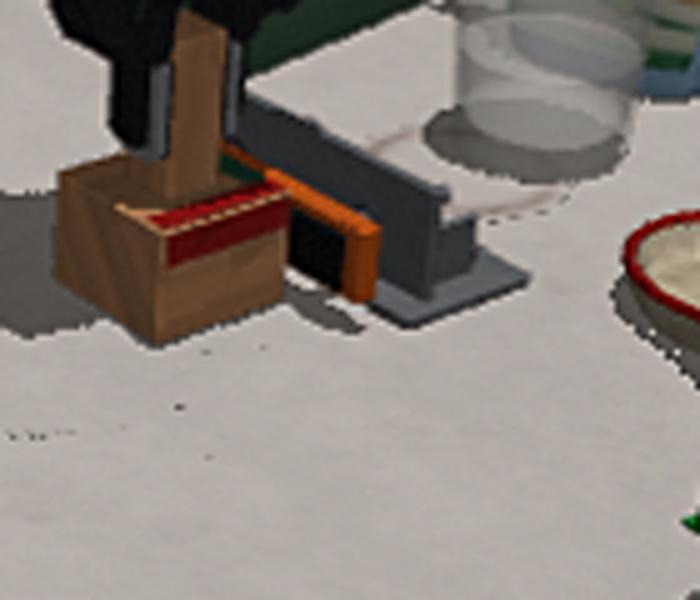

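Green side pressed flush, bar in 10 mm. Draw back, lower, release.

Call:
drive_tool(series=[[0,-0.5,0,0,1],[0,-1,0,0,1],[0,-1.2,0,0,1],[0,-1,0,0,1],[0,-0.7,0,0,1],[0,0,0,0,1],[0,0,0.1,0,1],[0,0,0.1,0,1]])

```text
t: 12.75
eef_pos: [0.535, -0.0537, 0.0594]
tool_rot: [0.0, 0.724, 0.69, 0.0]
contact_force: [0.7, -0.8, -2.0]
gripper_width: 0.275
grasp_force: 53.6
```

Call:
drive_tool(series=[[0,0,0,0,1],[0,0,0,0,1]])

```text
t: 12.95
eef_pos: [0.5347, -0.0538, 0.0593]
tool_rot: [0.0, 0.724, 0.69, 0.0]
contact_force: [-0.7, 0.4, -2.7]
gripper_width: 0.274
grasp_force: 53.7
```

Still carrying the weight; lower a little more.

Call:
drive_tool(series=[[0,0,0.05,0,1],[0,0,0,0,1],[0,0,0,0,1]])

```text
t: 13.25
eef_pos: [0.5346, -0.0538, 0.0592]
tool_rot: [0.0, 0.724, 0.69, 0.0]
contact_force: [-1.6, 0.4, 5.6]
gripper_width: 0.273
grasp_force: 54.5
```

Call:
drive_tool(series=[[0,0,0,0,0.2],[0,0,0,0,0],[0,0,0,0,-0.3],[0,0,0,0,-0.6],[0,0,0,0,-0.6],[0,0,0,0,-0.6],[0,0,0,0,-0.6]])

```text
t: 13.95
eef_pos: [0.5343, -0.0538, 0.0588]
tool_rot: [0.0, 0.724, 0.69, -0.0]
contact_force: [-0.1, -0.1, 0.2]
gripper_width: 0.8
grasp_force: 0.0
```

Call:
drive_tool(series=[[0,0,-1,0,-0.6],[0,0,-2,0,-0.6],[0,0,-3,0,-0.6],[0,0,-4,0,-0.6],[0,0,-4,0,-0.6],[0,0,-4,0,-0.6],[0,0,0,0,-0.6]])

```text
t: 14.65
eef_pos: [0.5372, -0.0549, 0.2441]
tool_rot: [0.003, 0.724, 0.689, 0.004]
contact_force: [1.0, -0.4, -0.6]
gripper_width: 0.805
grasp_force: 0.0
```

```bash
python3 chk.py e4.png
```

```text
rest [605.7 600.8 610.5  25. ]
now [605.5 600.5 610.5  26. ] F [-0.33  0.37 -0.39]
14.8 [ 0.5338 -0.0534  0.2386] gap 0.0353 lat 0.0014 hd 87.22
```

View pics/e4.png

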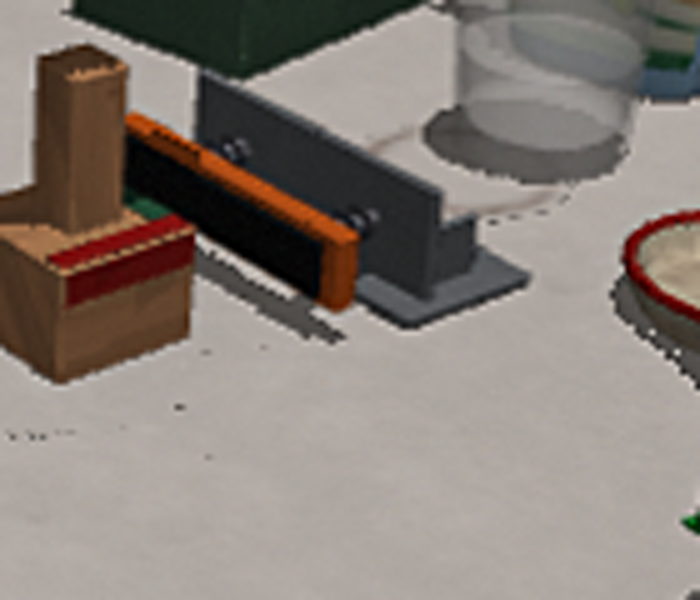

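The marker stands upright about 35 mm in front of the bar, the bar is sprung out again, and the gripper is clear.

```bash
python3 -c "
from station import hand_in
print(hand_in())"
```

```text
the job is handed in; nothing more can be done
None
```

I pressed the light marker's red and then green side centrally against the pad, about 10 mm each by camera with the bar springing back out after each, set it upright about 35 mm in front of the bar and handed in at about 15 s; the dark marker was never approached.

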